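# Unbolt the bonding tray and open its cover onto the spring stop

### The arm

A 7-joint arm with a two-finger parallel gripper is mounted at the origin on the work surface. World frame = base frame: x ahead of the robot, y to its left, z up, the work surface at z = 0. Lengths are in m, angles in degrees, forces in N, time in s.
With the tool pointing down it reaches from about 0.425 to 0.925 m from the base axis. Payload 6.8 kg.
Tool frame: the origin (TCP) lies at the centre of the arm's flange, where the gripper is bolted on; the fingertips stand 182 mm ahead of it and the grasp point (between the pads) lies r.grip_point_offset ahead of it (r.grip_point_offset is the distance from the TCP to the grasp point, in m); z points along the fingers, x is the direction in which the jaws open and shut, and the axes are right-handed (so a half turn about z gives the same grasp; the last joint's range is limited). The gripper opens to 88 mm and grips with 3 to 60 N. Pads are 20 mm wide; open, the fingers measure 115 mm over their backs; the gripper's body (75 mm by 178 mm) begins 61 mm behind the grasp point.
Start: joints at [68.921, 27.33, 1.283, 89.118, -0.659, 63.558, -4.761], TCP at [0.173, -0.652, 0.405] pointing down, gripper open.
Joint ranges: [-169.35, 169.35], [-19.33, 120.38], [-80.79, 83.38], [13.8, 139.57], [-78.32, 258.32], [9.67, 109.79], [-169.56, 169.56]. Speed limits (degrees/s): [136.94, 136.94, 180, 180, 180, 180, 180].

### API

Orientations are given as a 3x3 rotation matrix whose columns are the frame's x, y, z axes.
In Python, from rig import r, kin, imaging, sensors gives the robot as it stands. Calls block until the motion is done:
- r.reach(position, orientation): joint-space move of the TCP to a pose.
- r.line_to(position, ori=None, feed=0.15, until_force=None): straight line of the TCP; ori=None keeps the orientation; feed is the mean speed in m/s. With until_force (N) it stops when the force on the tool has changed by that much, and returns True; else False.
- r.move_joints(angles): joint-space move.
- r.move_gripper(opening): finger opening in m; the grip force is fixed at half the most; returns when the fingers have stopped.
- r.dwell(seconds).
- kin.solve_ik(position, orientation): joint angles nearest the present ones, or None.
- imaging.grab_frame(name): name is "side" or "top" or "wrist"; returns the picture (480x640x3 uint8, red, green, blue); there is no depth.
- imaging.get_calibration(name): a dict with "mtx" (3x3 intrinsics, pixels), "distortion" ([k1, k2, p1, p2, k3] as OpenCV has them; the pictures are not rectified), "world_from_camera" (4x4, takes a point from camera to world coordinates); the wrist camera has in their place "hand_eye" (4x4, takes a point from camera to tool coordinates, whose origin is the TCP and whose axes are the tool frame's). Camera axes: x right, y down, z forward; pixel columns grow to the right and rows downward; lengths in m; the calibration is good to about 2 mm. A picture is of the moment at which its call begins: read the wrist's pose just before it. get_calibration takes no time and is no camera call.
A pose or a line that the arm cannot do raises r.MotionError and nothing moves.
- r.hand_in(): hands the job in, once; it reports no verdict.
Readings, each from a call of its own:
- sensors.current_t(): time.
- sensors.current_qpos(): joint angles.
- sensors.current_qvel(): joint speeds.
- sensors.current_joint_efforts(): joint torques, N m.
- sensors.current_eef_pos(): TCP position.
- sensors.current_orientation(): TCP orientation.
- sensors.current_contact_force(): force on the tool from outside, world axes, zero at the start.
- sensors.current_moment(): the same for the moment, N m.
- sensors.current_finger_gap(): finger opening in m.
Only numpy, scipy, OpenCV 4.12 (cv2) and the standard library are available. Lean on these libraries where they do the work, as an engineer would, in place of code of your own. Each camera call takes 0.05 s, during which the arm holds its last target. There are 200 camera calls.

### The job

Slide the side bolt of the steel bonding tray fully back, then lift the cover by its front bar and swing it open, past upright, until it rests on the spring buffer of the stop post behind it. Bring it on gently, so that the buffer gives a little but is never driven to the end of its travel; leave the cover leaning there, pressing on the buffer, let go, and do not disturb the things lying around.

Things in the scene. Friction and masses are not known exactly. Their poses are not given: they have to be found in the camera images.
- tray: Fixed dark steel open box, 140 mm deep (x), 220 wide (y), 70 high, walls 8 mm, small glued glass bars inside. Origin under its centre, on the bench. x points from its front to its hinged rear, away from the robot; y to the side with the bolt; z up. Its cover is a flat aluminium frame with a clear pane, 140 x 220 x 8 mm, 0.3 to 0.5 kg.
- cover_hinge (a point): Middle of the cover's hinge line, which runs along the tray's top rear edge (tray y), 70 mm behind the tray's centre and 70.5 mm above the bench. The cover's underside passes through it. The point's axes turn with the cover; with the cover shut they are the tray's.
- cover_handle (a point): Middle of the cover's front pull bar: round steel, 12 mm thick, 108 mm long, parallel to the hinge, carried 50 mm ahead of the cover's front edge by two 8 mm rods 100 mm apart; free space between them and below. Shut, it lies 190 mm ahead of the hinge line and 4 mm above it, 75 mm above the bench; it swings round the hinge line with the cover. The bar may turn in a grip. Axes as cover_hinge.
- cover (a joint): Opening angle, rad: 0 shut, 1.57 upright, growing as the bar goes up and over, away from the robot. The hinge is stiff (about 0.45 N m of friction): the cover stays where it is left, and once pushed on to the buffer keeps pressing it a little when let go. It meets the buffer somewhere from 1.6 to 1.95 rad, differently each time. Nothing else stops it before 2.3 rad.
- bolt_knob (a point): Middle of the upright knob of the sliding bolt: steel pin 12 mm thick, 36 mm tall, this point 18 mm below its top and 104 mm above the bench. It stands on a flat bolt 16 mm wide, 6 mm thick, in a bracket on the tray's +y side; the bolt's end reaches over the cover's edge and keeps it shut. The bolt slides back along tray +y, away from the tray. Axes are the tray's.
- bolt (a joint): How far the bolt is drawn back, m: 0 to 0.005 at the start, locked; clear of the cover from 0.018; fully back at 0.030, its end stop. It slides with about 3 N of friction and stays where it is left.
- glue_bottle: Small closed bottle, 38 mm across, 85 mm tall, standing loose near the tray; origin under its centre. A bystander.
- glass_bar: Dark glass bar, 14 x 100 x 10 mm, lying loose on the bench near the tray; origin at the centre of its underside. A bystander.
- gauge_block: Steel block, 50 x 30 x 30 mm, lying loose near the tray; origin at the centre of its underside. A bystander.
- stop_post: Fixed steel post 190 mm tall, 32 mm wide, behind the tray (its +x side); origin under its centre. A screw through its head carries, towards the cover, a rubber-tipped spring buffer 170 mm above the bench: 7 N per mm, end of travel 3.5 mm. It meets the cover's back about 100 mm from the hinge line, so 1 mm adds some 3.5 N to the push at the front bar. The screw is set differently each time.
Things that resemble listed ones, but are neither listed nor needed, are in the scene too. What is shaped like the stop_post but blue is not meant.

How it is judged (in metres and radians):
On the way, in this order (a step that is already met when the one before it is completed fails the run):
1. the bolt is drawn fully back, the cover still shut (value of joint bolt above 0.025 m and value of joint cover below 0.2 rad), for 0.1 s.
2. the cover has been swung over on to the buffer and presses it in (value of joint cover above 1.5 rad and contact force between stop_post and tray above 1 N), for 0.3 s.
At the end, for the whole second after the job is handed in: The bolt is back by more than 22 mm and the cover stands still, past upright (over 1.5 rad), let go and still pressing on the buffer of the stop post (with more than 0.7 N) (value of joint bolt above 0.022 m and value of joint cover above 1.5 rad and contact force between stop_post and tray above 0.7 N and velocity of joint cover between -0.05 and 0.05 rad/s); the robot touches nothing.
It fails at once if the cover is forced against the stop with over 22 N, which drives the buffer to the end of its travel (contact force between stop_post and tray above 22 N).
It fails at once if a bystander is moved by more than 20 mm (distance of any of glue_bottle, glass_bar, gauge_block from where it was at the start of the episode above 0.02 m).
It also fails if it takes over 72 s, if anything falls off the work surface, if the arm or the gripper's body presses on something with over 40 N, if the wrist force passes 120 N, or if a joint passes its speed limit or range.

## Working session

There is one attempt and no reset: what is moved stays moved. The work goes in short steps, each a Python script; the robot and the scene stay as the last script left them, time stands still between calls to the robot, and variables do not carry over. Pictures are saved under pics/ and viewed, about 8 in all and at most 12, crops included, and the job is handed in when it is done.

```bash
mkdir -p pics; ls; python3 - <<'E'
from rig import r,kin,imaging,sensors
import cv2,numpy as np
for n in("top","side"):
    cv2.imwrite(f"pics/{n}0.png",imaging.grab_frame(n)[:,:,::-1])
    c=imaging.get_calibration(n);print(n,np.round(c["mtx"],1).tolist(),c["distortion"],np.round(c["world_from_camera"],3).tolist())
c=imaging.get_calibration("wrist");print(c)
print(r.grip_point_offset,sensors.current_t(),sensors.current_orientation(),sensors.current_finger_gap())
E
```

```text
pics
top [[493.6, 0.0, 326.6], [0.0, 493.6, 238.7], [0.0, 0.0, 1.0]] [-0.03537567  0.          0.          0.          0.        ] [[0.027, -0.997, 0.072, 0.506], [-0.999, -0.028, -0.015, 0.042], [0.017, -0.071, -0.997, 0.87], [0.0, 0.0, 0.0, 1.0]]
side [[500.8, 0.0, 317.6], [0.0, 500.8, 242.4], [0.0, 0.0, 1.0]] [-0.02607691  0.          0.          0.          0.        ] [[-0.947, -0.182, 0.265, 0.353], [-0.322, 0.556, -0.766, 0.662], [-0.008, -0.811, -0.585, 0.593], [0.0, 0.0, 0.0, 1.0]]
{'mtx': array([[347.98804609,   0.        , 325.61818387],
       [  0.        , 347.98804609, 237.77164507],
       [  0.        ,   0.        ,   1.        ]]), 'distortion': array([-0.03339773,  0.        ,  0.        ,  0.        ,  0.        ]), 'hand_eye': array([[ 9.99999643e-01, -1.53301188e-04,  8.30611402e-04,
        -6.20995916e-04],
       [-5.25523246e-05,  9.70193273e-01,  2.42332439e-01,
        -6.61364375e-02],
       [-8.43003446e-04, -2.42332397e-01,  9.70192918e-01,
         2.06961816e-02],
       [ 0.00000000e+00,  0.00000000e+00,  0.00000000e+00,
         1.00000000e+00]])}
0.1633 0.1 [[ 2.56868415e-01 -9.66446228e-01 -5.53221154e-04]
 [-9.66445021e-01 -2.56868972e-01  1.53402923e-03]
 [-1.62466211e-03  1.40614173e-04 -9.99998670e-01]] 0.08792040310246868
```

View pics/top0.png

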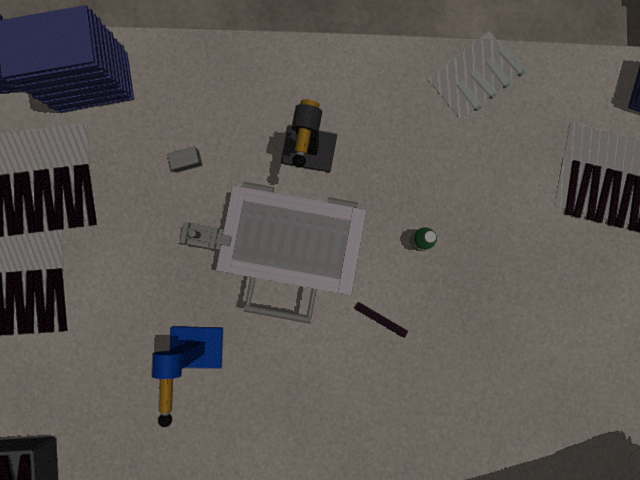

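View pics/side0.png

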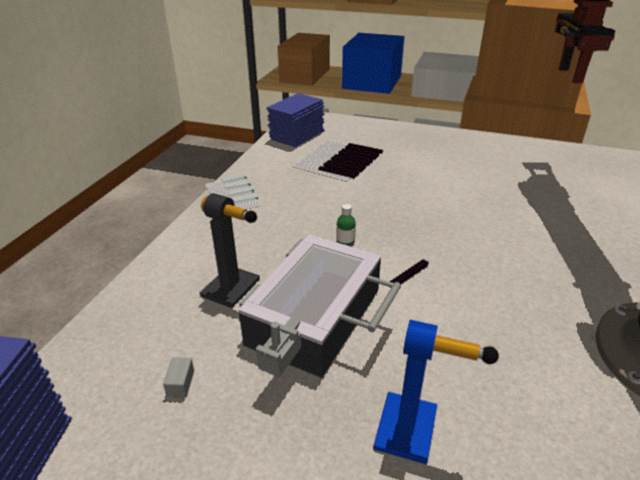

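The top view shows the cover corners at about (234,185), (365,208), (352,294) and (217,271), the bar from (245,310) to (312,320), and the knob near (193,232). The black post is at (310,150), the bottle at (425,238), the glass bar at (380,320), the block at (184,159) and the blue decoy at (195,347). The side view agrees. Next I fit the tray pose.

```bash
cat > h.py <<'E'
from rig import r,kin,imaging,sensors
import cv2,numpy as np
from scipy.optimize import least_squares
def proj(n,P):
    c=imaging.get_calibration(n);T=np.linalg.inv(c["world_from_camera"])
    return cv2.projectPoints(np.atleast_2d(P).astype(float),cv2.Rodrigues(T[:3,:3])[0],T[:3,3],c["mtx"],c["distortion"])[0][:,0]
def ray(n,uv,z):
    c=imaging.get_calibration(n);W=c["world_from_camera"]
    p=cv2.undistortPoints(np.array([[uv]],float),c["mtx"],c["distortion"])[0,0]
    d=W[:3,:3]@[*p,1];return W[:3,3]+d*(z-W[2,3])/d[2]
def t2w(t,P):
    P=np.atleast_2d(P);c,s=np.cos(t[2]),np.sin(t[2])
    return P@np.array([[c,s,0],[-s,c,0],[0,0,1]])+[t[0],t[1],0]
E
python3 - <<'E'
from h import *
L=np.array([[.07,.11,.0785],[.07,-.11,.0785],[-.07,-.11,.0785],[-.07,.11,.0785],[-.12,.054,.075],[-.12,-.054,.075]])
top=np.array([[234,185],[365,208],[352,294],[217,271],[245,312],[312,319]])
side=np.array([[241,307],[313,237],[381,258],[323,337],[373,327],[398,286]])
for m in("top","side","both"):
    def f(t):
        o=[]
        if m!="side":o.append(proj("top",t2w(t,L))-top)
        if m!="top":o.append(proj("side",t2w(t,L))-side)
        return np.concatenate(o).ravel()
    s=least_squares(f,[.5,.1,-.1],loss="soft_l1");print(m,s.x,np.round(s.fun,1).tolist())
t=s.x
# knob: top centre from both views, 122mm high
for n,uv in(("top",(193,231)),("side",(276,322))):
    w=ray(n,uv,.122);c,sn=np.cos(t[2]),np.sin(t[2]);d=w[:2]-t[:2];print("knob",n,w,c*d[0]+sn*d[1],-sn*d[0]+c*d[1])
for nm,uv,z in(("post",(310,150),0),("blue base",(197,347),0),("bluehead",(167,362),.19),("bluetip",(165,420),.17),("bottle",(428,237),.085),("glass",(381,320),.01),("block",(184,158),.03)):
    print(nm,np.round(ray("top",uv,z),3))
print("bar",t2w(t,[-.12,0,.075]))
im=imaging.grab_frame("top")[:,:,::-1]; cv2.imwrite("pics/ct.png",cv2.resize(im[200:270,160:250],None,fx=4,fy=4))
im2=imaging.grab_frame("side")[:,:,::-1]
a=cv2.resize(im[200:270,160:250],(400,311));b=cv2.resize(im2[300:380,230:330],(400,320))[:311]
cv2.imwrite("pics/c1.png",np.hstack([a,b]))
E
```

```text
top [ 0.55973662  0.08586072 -0.14122899] [-1.8, 0.5, 1.2, 0.4, 0.0, 0.1, -0.7, -0.0, 0.6, -4.2, 0.2, 0.1]
side [ 0.55562409  0.08375907 -0.17112166] [-0.7, -0.1, -1.1, -4.2, 3.1, -3.2, 0.0, 2.8, -0.6, 1.0, 1.7, -1.5]
both [ 0.55830392  0.08483975 -0.14984682] [-0.8, 0.9, 2.0, 1.9, 0.2, 1.5, -0.4, 0.2, 0.6, -3.7, 0.1, 1.2, -1.9, 1.1, -4.2, -4.1, 0.4, -4.0, -0.0, 2.7, -1.2, 0.3, -0.2, -2.6]
knob top [0.56541279 0.23363316 0.122     ] -0.015183663909205995 0.14818728089777267
knob side [0.56132225 0.23233168 0.122     ] -0.019034064612991466 0.1462897220563121
post [0.727 0.063 0.   ]
blue base [0.373 0.249 0.   ]
bluehead [0.381 0.244 0.19 ]
bluetip [0.297 0.249 0.17 ]
bottle [ 0.569 -0.133  0.085]
glass [ 0.429 -0.069  0.01 ]
block [0.699 0.279 0.03 ]
bar [[0.43964864 0.10275415 0.075     ]]
```

View pics/c1.png

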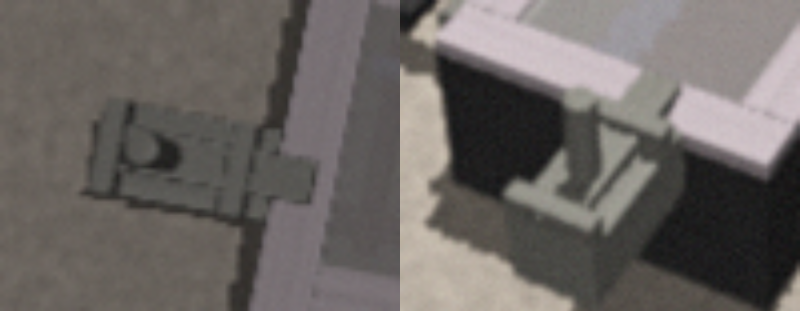

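```bash
cat >> h.py <<'E'
YAW=-.147
TX=np.array([np.cos(YAW),np.sin(YAW),0]);TY=np.array([-np.sin(YAW),np.cos(YAW),0]);D=np.array([0,0,-1.])
def R(x): return np.column_stack([x,np.cross(D,x),D])
G=r.grip_point_offset
def wray(uv,z):
    c=imaging.get_calibration("wrist");T=np.eye(4);T[:3,:3]=sensors.current_orientation();T[:3,3]=sensors.current_eef_pos()
    W=T@c["hand_eye"];p=cv2.undistortPoints(np.array([[uv]],float),c["mtx"],c["distortion"])[0,0]
    d=W[:3,:3]@[*p,1];return W[:3,3]+d*(z-W[2,3])/d[2]
E
python3 - <<'E'
from h import *
for s in(1,-1):
  for ty,P in((TY,[.563,.233,.114+G]),(TX,[.4396,.1028,.075+G]),(TX,[.4396+.27*TX[0],.1028+.27*TX[1],.25+G])):
    q=kin.solve_ik(np.array(P),R(s*ty));print(s,None if q is None else np.round(q,0))
s=1
p=np.array([.563,.233,.22+G])
for s in (1,-1):
  if kin.solve_ik(p,R(s*TY)) is not None:break
print(s)
r.reach([.35,-.45,.45],R(s*TY)) if kin.solve_ik(np.array([.35,-.45,.45]),R(s*TY)) is not None else None
r.reach(p,R(s*TY)); r.move_gripper(.05)
cv2.imwrite("pics/w1.png",imaging.grab_frame("wrist")[:,:,::-1]);print(sensors.current_t(),sensors.current_eef_pos())
c=imaging.get_calibration("wrist");T=np.eye(4);T[:3,:3]=sensors.current_orientation();T[:3,3]=sensors.current_eef_pos()
W=np.linalg.inv(T@c["hand_eye"])
print(cv2.projectPoints(np.array([[.563,.233,.122]]),cv2.Rodrigues(W[:3,:3])[0],W[:3,3],c["mtx"],c["distortion"])[0])
E
```

```text
1 [ 16.  48. -67. 101.  49.  65.  15.]
1 [ 26.  33. -58. 124.  41.  45. -67.]
1 [ 14.  35. -38.  81.  22.  71. -34.]
-1 [   1.   35.  -40.  102.   28.   52. -150.]
-1 [ 33.  39. -68. 123.  49.  51. 106.]
-1 [ 28.  47. -68.  80.  43.  81. 132.]
1
5.3833 [0.56296872 0.23303415 0.38329047]
[[[324.85981371 245.2877887 ]]]
```

View pics/w1.png

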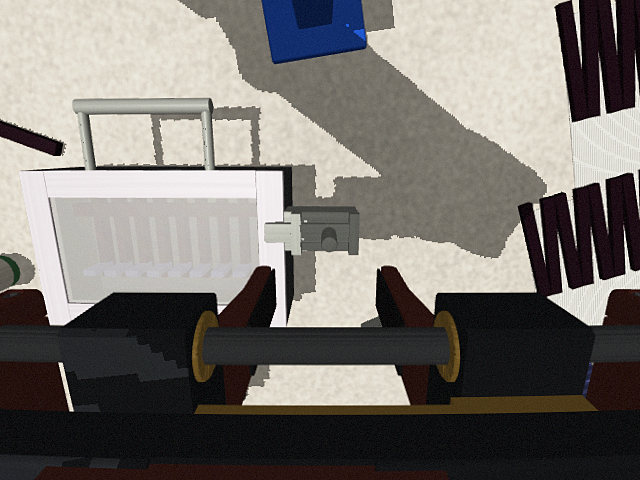

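The wrist view shows the knob top at about (329,244), against a prediction of (325,245), so the fit is good to 3 mm. The bar runs from (75,106) to (213,105).

```bash
python3 - <<'E'
from h import *
k=wray((329,244),.122);a=wray((75,106),.075);b=wray((213,105),.075)
print("knob",k,"bar",a,b,(a+b)/2,np.linalg.norm(a-b),"yaw",np.arctan2(*( (b-a)[[0,1]]*[-1,1])))
r.line_to([k[0],k[1],.113+G],feed=.08,until_force=8)
print(sensors.current_eef_pos()-[0,0,G],sensors.current_contact_force())
r.move_gripper(.0);print("gap",sensors.current_finger_gap(),sensors.current_contact_force())
p0=sensors.current_eef_pos()
print(r.line_to(p0+TY*.036,feed=.02,until_force=14))
print((sensors.current_eef_pos()-p0)@TY,sensors.current_contact_force(),sensors.current_t())
E
```

```text
knob [0.56248767 0.23607271 0.122     ] bar [0.43321507 0.05118948 0.075     ] [0.45018479 0.16095016 0.075     ] [0.44169993 0.10606982 0.075     ] 0.1110647467867426 yaw -0.15339205230989472
[0.56266772 0.23620264 0.11354996] [-0.28738886 -0.40821887 -0.08454808]
gap 0.01141935371320912 [-0.18270399 -0.43451658  1.10314059]
True
0.02802862363396964 [-1.34955848 -1.49167905  5.06723213] 8.8833
```

```bash
python3 - <<'E'
from h import *
r.move_gripper(.05);p=sensors.current_eef_pos()
r.line_to([*p[:2],.27+G],feed=.15)
r.reach([.4412,.105,.24+G],R(TX)); print(np.round(sensors.current_qpos()),sensors.current_t(),sensors.current_eef_pos())
cv2.imwrite("pics/w2.png",imaging.grab_frame("wrist")[:,:,::-1])
im=imaging.grab_frame("top")[:,:,::-1]
E
```

```text
[ 14.  10. -39. 116.   7.  56. -36.] 11.9333 [0.44153046 0.10550285 0.40331936]
```

View pics/w2.png

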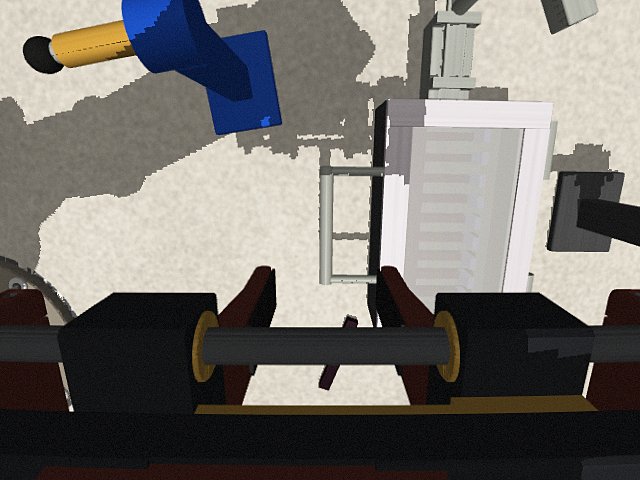

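The bolt is drawn clear of the cover, whose edge is at row ~100. The bar runs from (326,170) to (326,281).

```bash
cat >> h.py <<'E'
def bar(c0,th,oz): # c0 hinge xy ; returns TCP
    return np.array([*(c0+TX[:2]*(-.19*np.cos(th)+.004*np.sin(th))),.0705+.19*np.sin(th)+.004*np.cos(th)+oz+G])
def tang(th): return TX*np.sin(th)+np.array([0,0,np.cos(th)])
E
python3 - <<'E'
from h import *
m=wray((326,225.5),.075);print("bar",m)
r.line_to([m[0],m[1],.14+G],feed=.12)
print("stopped",r.line_to([m[0],m[1],.076+G],feed=.06,until_force=8))
r.move_gripper(0);print("gap",sensors.current_finger_gap(),sensors.current_contact_force())
p=sensors.current_eef_pos();oz=p[2]-G-.0745;c0=p[:2]+TX[:2]*.19
np.save("c0.npy",[*c0,oz]);print(c0,oz)
for th in np.arange(.08,1.5,.08):
    hit=r.line_to(bar(c0,th,oz),feed=.07,until_force=25)
    f=sensors.current_contact_force();print(round(th,2),np.round(f,1),round(f@tang(th),2),hit)
    if hit:break
print(sensors.current_t(),sensors.current_finger_gap())
cv2.imwrite("pics/s3.png",imaging.grab_frame("side")[:,:,::-1])
E
```

```text
bar [0.44237797 0.10674433 0.075     ]
stopped False
gap 0.011229524884441086 [-1.62671199  0.42621127  2.77897982]
[0.63007831 0.0789655 ] 0.001467040895518898
0.08 [-1.7 -0.1 -0.4] -0.5 False
0.16 [-2.5 -0.5  0.8] 0.43 False
0.24 [-4.5  1.   1.5] 0.37 False
0.32 [-6.3  1.   2.9] 0.72 False
0.4 [-8.1  0.3  3.5] 0.1 False
0.48 [-9.7 -0.5  6. ] 0.91 False
0.56 [-11.8  -0.7   7. ] -0.2 False
0.64 [-13.   -1.    9.5] 0.06 False
0.72 [-13.4  -0.4  12.3] 0.54 False
0.8 [-16.6  -0.6  16.4] -0.27 False
0.88 [-17.2  -1.5  20.5] 0.13 False
0.96 [-15.3  -2.9  20.8] -0.11 False
1.04 [-11.9  -1.6  18.2] -0.73 False
1.12 [-6.9 -2.7 13.6] 0.17 False
1.2 [-3.6 -1.5 10.1] 0.57 False
1.28 [-1.7 -2.1  5.8] 0.32 False
1.36 [-1.  -2.7  3.8] 0.2 False
1.44 [ 0.  -2.9  4.8] 1.05 False
21.525 0.011331417578769846
```

View pics/s3.png

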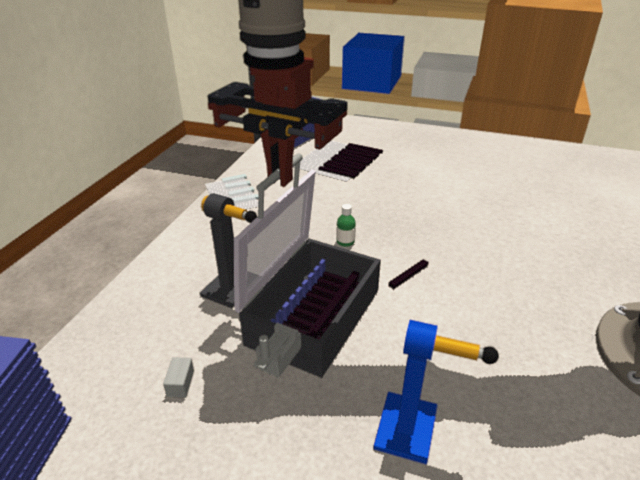

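The bolt is clear and the cover is held near upright at about 1.44 rad, just short of the black post's buffer. Next I creep forward while watching the force.

```bash
python3 - <<'E'
from h import *
x,y,oz=np.load("c0.npy");c0=np.array([x,y])
base=[];th=1.44;n=0
while th<2.0 and sensors.current_t()<52:
    th+=.03 if th<1.55 else .006
    hit=r.line_to(bar(c0,th,oz),feed=.04,until_force=6)
    fs=[]
    for _ in range(2): fs.append(sensors.current_contact_force()@tang(th)); r.dwell(.02)
    f=np.mean(fs);b=np.median(base[-12:]) if base else f
    act=sensors.current_eef_pos();
    print(round(th,3),round(f,2),round(f-b,2),hit,round(sensors.current_t(),2))
    if hit or (len(base)>4 and f-b<-4.5):break
    if abs(f-b)<1.5 : base.append(f)
E
```

```text
1.47 -1.03 0.0 False 21.9
1.5 -1.51 -0.48 False 22.23
1.53 -1.15 0.11 False 22.55
1.56 -0.83 0.32 False 22.88
1.566 -2.15 -1.06 False 23.16
1.572 -3.0 -1.85 False 23.44
1.578 -3.22 -2.07 False 23.73
1.584 -2.46 -1.31 False 24.01
1.59 -2.63 -1.3 False 24.29
1.596 -2.8 -1.29 False 24.57
1.602 -2.58 -0.75 False 24.86
1.608 -2.71 -0.56 False 25.14
1.614 -3.14 -0.83 False 25.43
1.62 -2.66 -0.19 False 25.71
1.626 -2.84 -0.32 False 25.99
1.632 -2.19 0.41 False 26.27
1.638 -2.72 -0.12 False 26.56
1.644 -2.31 0.33 False 26.84
1.65 -2.58 0.07 False 27.12
1.656 -3.13 -0.48 False 27.41
1.662 -2.51 0.17 False 27.69
1.668 -3.3 -0.61 False 27.98
1.674 -2.47 0.21 False 28.26
1.68 -2.73 -0.05 False 28.54
1.686 -2.75 -0.06 False 28.82
1.692 -2.96 -0.27 False 29.11
1.698 -2.73 -0.01 False 29.39
1.704 -2.85 -0.12 False 29.68
1.71 -2.52 0.22 False 29.96
1.716 -2.69 0.04 False 30.24
1.722 -2.61 0.12 False 30.52
1.728 -2.53 0.2 False 30.81
1.734 -2.42 0.29 False 31.09
1.74 -2.7 0.02 False 31.38
1.746 -2.55 0.15 False 31.66
1.752 -2.17 0.53 False 31.94
1.758 -2.29 0.36 False 32.23
1.764 -2.64 -0.06 False 32.51
1.77 -2.47 0.11 False 32.79
1.776 -4.3 -1.76 False 33.08
1.782 -5.33 -2.79 False 33.36
1.788 -6.85 -4.31 False 33.64
1.794 -8.04 -5.5 False 33.92
```

Contact came at about 1.772 rad. The extra push at the bar is now about 5.5 N, which is roughly 10 N on the buffer, so I let go here.

```bash
python3 - <<'E'
from h import *
r.dwell(.5);print(sensors.current_contact_force())
r.move_gripper(.05);print(sensors.current_finger_gap(),sensors.current_contact_force())
p=sensors.current_eef_pos();r.line_to(p+[0,0,.09],feed=.08)
p=sensors.current_eef_pos()
try: r.line_to(p-TX*.2,feed=.2)
except r.MotionError as e: print(e)
r.dwell(.3);print(sensors.current_t(),sensors.current_eef_pos(),sensors.current_contact_force())
a=imaging.grab_frame("side")[:,:,::-1];b=imaging.grab_frame("top")[:,:,::-1]
cv2.imwrite("pics/e.png",np.hstack([a[140:440,130:530],b[60:360,130:450]]))
E
```

```text
[-6.87558314 -5.27103599  7.58721712]
0.04972022522441532 [0.11509767 0.76192651 0.29354014]
37.9167 [0.47810369 0.10138188 0.50862048] [-0.38205392 -1.09800952 -0.01397258]
```

View pics/e.png

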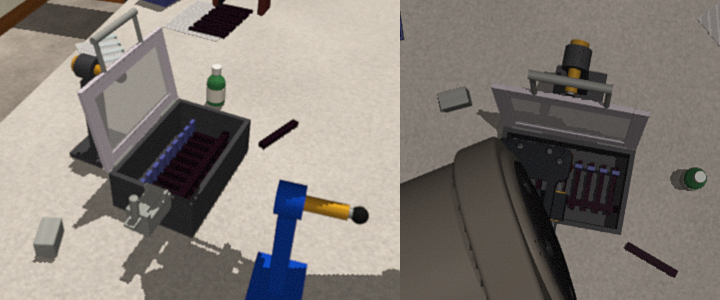

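The cover leans back on the black post's buffer, the bolt is back, the bystanders are in place and the gripper is free. I'm handing in now.

```bash
python3 -c "
from h import *
r.hand_in();print(sensors.current_t())"
```

```text
the job is handed in; nothing more can be done
the job is handed in; nothing more can be done
```

The cover is open, leaning on the stop post's buffer and let go, and the job is handed in; my last clock reading was about 38 s, out of 72 s allowed.

- **Bolt:** I gripped the knob and drew it 28 mm along tray +y, until a 14 N force change stopped it, which I took for the end stop. A wrist picture then showed the bolt clear of the cover. I have no direct reading of the bolt's travel.
- **Cover:** I gripped the bar and swung it round the hinge with the tool pointing down. From about 1.56 rad I moved in 0.006 rad steps and met the buffer near 1.772 rad. I stopped at 1.794 rad, with about 5.5 N extra at the bar. That is roughly 10 N on the buffer, well under the 22 N limit.
- **Forces on the way:** Mid-swing the radial force rose to about 27 N before falling again, probably from small arc errors and grip friction. It stayed far below the 120 N wrist limit.
- **Last checks:** After release the tool force was about 0 to 1 N. The side and top pictures showed the cover past upright against the black post, the bolt back, and the bottle, glass bar and block where they started.
- **Not measured:** I could not read the buffer force left after release. I expect about 4 to 5 N, judging from the hinge friction.

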